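# Mix the tall dropper tube and bring it over the test well

### The arm

A 6-joint arm with a two-finger parallel gripper is mounted at the origin on the work surface. World frame = base frame: x ahead of the robot, y to its left, z up, the work surface at z = 0. Lengths are in mm, angles in rad, forces in N, time in s.
With the tool pointing down it reaches from about 275 to 750 mm from the base axis. Payload 10.2 kg.
Tool frame: the origin (TCP) lies midway between the tips of the shut fingers; the grasp point (between the pads) lies grasp_offset behind it (grasp_offset is the distance from the TCP to the grasp point, in mm); x points along the fingers, z is the direction in which the jaws open and shut, and the axes are right-handed (so a half turn about x gives the same grasp; the last joint's range is limited). The gripper opens to 85 mm and grips with 20 to 120 N. Pads are 22 mm wide; open, the fingers measure 114 mm over their backs; the gripper's body (76 mm by 85 mm) begins 54 mm behind the grasp point. The pads swing forward as they close: fully open they stand 13 mm farther back than shut.
Start: joints at [0.887, 0.313, 1.498, -0, 1.331, -0.223], TCP at [233.462, 470.241, 231.294] pointing down, gripper open.
Joint ranges: [-2.94, 2.94], [-0.97, 2.17], [0.19, 2.56], [-1.23, 4.37], [0.02, 3.11], [-2.88, 2.88]. Speed limits (rad/s): [2.39, 2.39, 3.01, 3.14, 3.14, 3.14].

### API

Orientations are given as a unit quaternion [w, x, y, z].
In Python, from rig import sense, capture, calibration, finish_job, grasp_offset gives the robot as it stands.
- The arm moves only by the shell command python3 -m jog 'ROWS' [FORCE]. ROWS is JSON, a list of rows, each an object with "linear": the shift along the tool's x, y, z scaled (see below), a list of three; "rotation": the turn, a rotation vector about the tool's x, y, z scaled (see below), a list of three; "grip": the finger opening in mm, from 0 to 85.4. A call has 1 to 20 rows; each row is the pose to reach, as a shift and turn from the pose measured when the call began, along the tool's axes at that moment; what a row does not reach only later rows make up. The controller multiplies each number of a shift by 0.3 m and each number of a turn by 0.5 rad. A row lasts 1/12 s, in which the tool goes at most 41.7 mm and 7.16 degrees, less where a joint would pass 70% of its speed; a pose out of reach is approached as far as the arm can. A call with a number of a shift or a turn outside -1 to 1 is refused whole. A call with a gripper value outside its range is refused whole. The fingers move at their own pace and stop on an object; FORCE is the grip in N (left out, the last holds). Time passes only in rows, so rows that repeat a pose let the fingers close. It gives the time, the measured TCP pose, the force and the opening at its end, in the units of the state.
- sense(): the state, without advancing time (a new reading comes with each control period).
- capture(name): name is "scene" or "top"; returns (picture, depth): 400x640x3 uint8, red, green, blue; 400x640 float32, mm along the optical axis (not along the pixel's ray), 0 where there is no reading.
- calibration(name): a dict with "intrinsics" (3x3 intrinsics, pixels), "world_from_camera" (4x4, takes a point from camera to world coordinates). Camera axes: x right, y up, looking along -z (the intrinsics and any distortion apply to the point x, -y, -z); pixel columns grow to the right and rows downward; lengths in mm; the calibration is good to about 2 mm. A picture is of the moment at which its call begins. calibration takes no time and is no camera call.
- finish_job(): hands the job in, once; it reports no verdict.
The state is a dict: "time_s": time; "joints": joint angles; "dq": joint speeds; "tau": joint torques, N m; "eef_pos": TCP position; "ee_rot": TCP orientation; "force": force on the tool from outside, world axes, zero at the start; "wrist_torque": the same for the moment, N m; "grip_width": opening from 0.0 (shut) to 1.0 (fully open).
Only numpy, scipy, OpenCV 4.12 (cv2) and the standard library are available. Lean on these libraries where they do the work, as an engineer would, in place of code of your own. Each camera call takes 0.05 s, during which the arm holds its last target.

### The job

Take the tall dropper tube out of the rack, mix it by pressing it nozzle-down into the touch mixer's sprung rubber cup until the cup is fully down, and keep it pressed for about half a second. Then carry it up and over the carton in between to the test tray and finish still holding it, upright and motionless, with the nozzle about one centimetre above the middle of the round well of the test cassette, not touching it: do not put the tube down or let go. Leave the cassette, the other tubes, the cartons and everything else where they stand.

Things in the scene. Friction and masses are not known exactly. Their poses are not given: they have to be found in the camera images.
- tube_cap (a point): The tall dropper tube of 130 mm, standing nozzle-down in one of the rack's three holes (any of them), a loose plain tube of 35 to 70 g. This point is on its axis 112 mm above the nozzle's end and 18 mm below its top, the middle of its ribbed blue cap (24 mm in diameter, the top 36 mm of the tube), the place to grip it: about 120 mm above the table at the start. z points up along the tube. White body 22 mm in diameter; the lowest 20 mm narrow to a nozzle 6 mm in diameter.
- tube_mid (a point): The same tall tube: the point on its axis half-way up, 65 mm above the nozzle's end, 47 mm below tube_cap. It is level with the rack's top at the start, so it cannot be gripped there.
- tube_tip (a point): The end of the tall tube's nozzle, its lowest point, on the axis, 112 mm below tube_cap. It stands 8 mm above the table in the rack.
- tube: The whole tall tube; origin at the nozzle's end (as tube_tip), z up along the tube.
- rack: Grey rack block fixed to the table, 200 mm (its x) by 60 mm (its y) by 70 mm high, origin at the centre of its underside. Three holes in a row along its x at -60, 0 and +60 mm, 23.5 mm in diameter and 62 mm deep. It stands on the left or the right side of the mixer; the test tray stands on the other side.
- short_a_mid (a point): One of the two short tubes (95 mm, otherwise like the tall one) in the rack's other holes, top 103 mm above the table. This point is half-way up on its axis. To be left alone.
- short_b_mid (a point): The other short tube, the same. To be left alone.
- mixer_cup (a joint): How far the touch mixer's sprung cup is pressed down, in m: 0 at rest, 0.008 fully down. The spring takes about 3 N to start moving and 8 N fully down; it comes back up when released.
- cup_floor (a point): Centre of the inner floor of the mixer's black rubber cup, where the nozzle's end presses; 94 mm above the table at rest. It moves straight down with the cup. The cup is round, 40 mm outside, about 30 mm inside, and its rim stands 12 mm above this floor. It sits in the middle of the top of the white mixer, a fixed 125 x 125 mm box 78 mm high, between the two cartons.
- well (a point): Centre of the mouth of the round well of the test cassette, level with the top of the well's collar, the target. The cassette is a loose white plastic piece of 28 x 80 x 5 mm lying flat in the test tray; the well is 14 mm in diameter in an 18 mm collar 2 mm higher than the cassette, 24 mm from the cassette's middle along its length. z points up. About 11 mm above the table.
- cassette: The test cassette with the round well; origin at the centre of its underside, its length along its y, the well at y = -24 mm, a small oblong window at y = +14 mm.
- strip_holder: A strip holder, 22 x 80 x 5 mm, with only an oblong window and no well, loose in the tray beside the cassette (about 84 mm apart, on either side). To be left alone.
- tray: Grey tray fixed to the table, 180 x 110 mm with a rim 8 mm high and a 4 mm floor, that carries cassette and strip holder; origin at the centre of its underside.
- carton_a_top (a point): Centre of the top of the left (+y) carton, a loose closed box of 240 mm (its x, away from the robot) by 60 mm (its y) by 110 mm high, between the mixer and the piece of equipment on the left. z up.
- carton_b_top (a point): The same of the right (-y) carton, between the mixer and the equipment on the right.
- sanitiser: Pump bottle, 68 mm in diameter and 191 mm high, beyond the mixer; origin at the centre of its underside. To be left alone.
- label_roll: Roll of labels, 84 mm in diameter and 45 mm high, far left; origin at the centre of its underside. To be left alone.
- pen: A pen, 140 mm long and 9 mm thick, flat on the table, far right; origin at its middle. To be left alone.

How it is judged:
By the outcome, as a careful person would: the job done as asked, in the order asked, and still so for the second after the job is handed in, while the arm keeps its last pose, push and grip.
It also fails if it takes over 51 s, if anything falls off the work surface, if the arm or the gripper's body presses on something with over 40 N, if the wrist force passes 120 N, or if a joint passes its speed limit or range.

## Working session

There is one attempt and no reset: what is moved stays moved. The work goes in short steps, Python scripts to look and compute and a shell command to move; the robot and the scene stay as the last step left them, time stands still between calls to the robot, and variables do not carry over. Pictures are saved under pics/ and viewed, and the job is handed in when it is done.

```bash
mkdir -p pics; ls; cat > h.py <<'E'
import numpy as np,cv2
from rig import sense,capture,calibration,finish_job,grasp_offset
def cap(n,f):
    p,d=capture(n); cv2.imwrite('pics/'+f+'.png',p[:,:,::-1]); np.savez('pics/'+f+'.npz',p=p,d=d); return p,d
def world(n,d):
    c=calibration(n);K=np.array(c['intrinsics']);T=np.array(c['world_from_camera'])
    h,w=d.shape;v,u=np.mgrid[:h,:w]
    x=(u-K[0,2])/K[0,0]*d;y=(v-K[1,2])/K[1,1]*d
    P=np.stack([x,-y,-d,np.ones_like(d)],-1)@T.T
    W=P[...,:3];W[d==0]=np.nan;return W
E
python3 - <<'E'
from h import *
for n in('scene','top'):
    p,d=cap(n,n+'0');print(calibration(n))
print(sense(),grasp_offset)
E
```

```text
pics
{'intrinsics': array([[388.43656879,   0.        , 321.20875545],
       [  0.        , 388.43656879, 205.17926802],
       [  0.        ,   0.        ,   1.        ]]), 'world_from_camera': array([[-7.95328885e-01, -4.96056006e-01,  3.48396905e-01,
         8.90118930e+02],
       [ 6.06136825e-01, -6.44088044e-01,  4.66635554e-01,
         3.90186508e+02],
       [-7.07908819e-03,  5.82304929e-01,  8.12939639e-01,
         7.91561782e+02],
       [ 0.00000000e+00,  0.00000000e+00,  0.00000000e+00,
         1.00000000e+00]])}
{'intrinsics': array([[494.36224614,   0.        , 321.01656432],
       [  0.        , 494.36224614, 200.51114407],
       [  0.        ,   0.        ,   1.        ]]), 'world_from_camera': array([[ 2.81771404e-03,  9.92077408e-01, -1.25596482e-01,
         4.41183179e+02],
       [-9.99930485e-01,  1.35721548e-03, -1.17125522e-02,
        -1.46070918e+01],
       [-1.14492969e-02,  1.25620754e-01,  9.92012268e-01,
         1.39092751e+03],
       [ 0.00000000e+00,  0.00000000e+00,  0.00000000e+00,
         1.00000000e+00]])}
{'time_s': 0.1, 'joints': array([ 8.86614689e-01,  3.13397502e-01,  1.49835674e+00, -1.04421819e-05,
        1.33099062e+00, -2.23437305e-01]), 'dq': array([-0.00069035, -0.0003808 , -0.00100282,  0.00036519, -0.00062091,
       -0.00055756]), 'tau': array([ 1.70106414e-03, -4.12899506e+01, -2.60141730e+01, -1.83270299e-04,
        2.98348081e-03, -7.00015789e-05]), 'eef_pos': array([233.30697649, 470.05879601, 230.79217728]), 'ee_rot': array([ 0.60057611, -0.3727575 ,  0.60134412,  0.37248548]), 'force': array([ 0.19628019, -0.18802409, -0.16886712]), 'wrist_torque': array([0.00565365, 0.01929404, 0.01797935]), 'grip_width': 1.0005011527009045} 18.700000000000003
```

View pics/scene0.png

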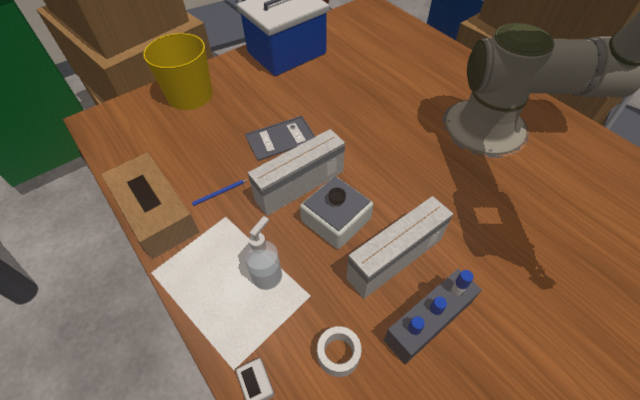

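View pics/top0.png

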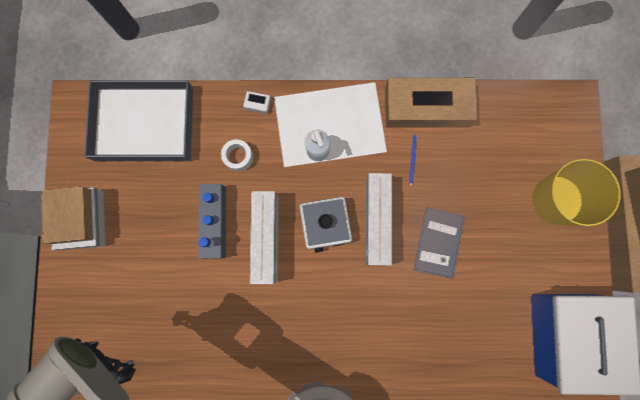

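The tall tube is in the rack hole nearest the robot (scene 464,278; top 205,242). The rack is on the left, the tray on the right, and the cassette's well is at about top (443,260). Next I measure these points.

```bash
python3 - <<'E'
from h import *
np.set_printoptions(precision=1,suppress=True)
for n in('top','scene'):
    z=np.load(f'pics/{n}0.npz');p,d=z['p'].astype(int),z['d'];W=world(n,d)
    R,G,B=p[...,0],p[...,1],p[...,2]
    print(n)
    m=((B>120)&(B-R>60)&(B-G>30)).astype(np.uint8)
    nl,L,S,C=cv2.connectedComponentsWithStats(m)
    for i in range(1,nl):
        if S[i,4]<15: continue
        q=W[L==i];q=q[~np.isnan(q[:,0])]
        if len(q)==0: continue
        t=q[q[:,2]>q[:,2].max()-6]
        print('blue',C[i],S[i,4],'zmax',q[:,2].max(),'top med',np.median(t,0),'mid',(t[:,:2].min(0)+t[:,:2].max(0))/2,np.ptp(t[:,:2],axis=0))
    X,Y,Z=W[...,0],W[...,1],W[...,2]
    def rect(name,reg,zl,zh):
        x0,x1,y0,y1=reg
        mm=(X>x0)&(X<x1)&(Y>y0)&(Y<y1)&(Z>zl)&(Z<zh)
        q=W[mm]
        r=cv2.minAreaRect(q[:,:2].astype(np.float32)); print(name,len(q),r,'z',np.median(q[:,2]))
    rect('rackTop',(300,600,150,350),60,76)
    rect('cartonA',(200,620,60,220),104,116)
    rect('cartonB',(200,620,-260,-60),104,116)
    rect('mixer',(300,600,-80,80),70,84)
    rect('cuprim',(380,520,-60,60),98,114)
    rect('trayrim',(250,600,-420,-180),5.8,14)
E
```

```text
top
blue [412.6 158.5] 135 zmax 15.313374495052358 top med [ 732.  -258.5   10.9] mid [ 736.5 -257.4] [136.8  17.7]
blue [206.8 196.7] 62 zmax 110.83182782581389 top med [617.9 303.1 106.6] mid [615.5 300.4] [16.  20.7]
blue [206.5 219.3] 66 zmax 107.60512049084673 top med [554.9 299.4 104.2] mid [554.9 299.4] [21.1 20.8]
blue [203.  241.8] 68 zmax 142.5579561844786 top med [495.8 298.6 138.6] mid [493.4 299.1] [20.3 21.1]
rackTop 1026 ((527.669921875, 298.70660400390625), (143.64620971679688, 61.586585998535156), 1.3007242679595947) z 69.78656552820723
cartonA 2024 ((504.93328857421875, 152.29519653320312), (60.94124221801758, 229.9434814453125), 89.919189453125) z 109.70993277402602
cartonB 1590 ((527.8273315429688, -152.6446075439453), (58.27275085449219, 181.7695770263672), 89.44221496582031) z 109.94724296107233
mixer 1563 ((548.8168334960938, -11.668914794921875), (120.180419921875, 122.06903076171875), 9.705442428588867) z 77.49984075108591
cuprim 0 ((0.0, 0.0), (0.0, 0.0), 0.0) z nan
trayrim 1298 ((425.71783447265625, -301.6737060546875), (235.18301391601562, 348.225708007812
[... 448 characters left out ...]
 [614.  305.2] [21.3 21.9]
rackTop 1905 ((495.15869140625, 259.7664794921875), (210.95094299316406, 148.77159118652344), 0.5608484745025635) z 68.57037020035432
cartonA 2861 ((503.6839599609375, 156.97377014160156), (232.76870727539062, 61.182769775390625), 0.3290958106517792) z 108.45235592399251
cartonB 1459 ((527.7535400390625, -147.64955139160156), (62.999114990234375, 184.2564697265625), 89.37408447265625) z 108.22541822039977
mixer 1613 ((548.8381958007812, -4.773406982421875), (113.11870574951172, 120.3790283203125), 7.149277210235596) z 76.1810747008559
cuprim 0 ((0.0, 0.0), (0.0, 0.0), 0.0) z nan
trayrim 402 ((499.2109375, -322.809814453125), (111.33747100830078, 179.2283477783203), 78.39331817626953) z 7.287757813995938
  return _methods._mean(a, axis=axis, dtype=dtype,
  ret = ret.dtype.type(ret / rcount)
```

```bash
python3 - <<'E'
from h import *
a=cv2.imread('pics/top0.png')
x=cv2.resize(a[200:285,405:475],None,fx=7,fy=7,interpolation=cv2.INTER_CUBIC)
b=cv2.imread('pics/scene0.png')
y=cv2.resize(b[110:165,240:320],None,fx=5,fy=5,interpolation=cv2.INTER_CUBIC)
cv2.imwrite('pics/c1.png',x);cv2.imwrite('pics/c2.png',y)
E
```

```text
(no output)
```

View pics/c1.png

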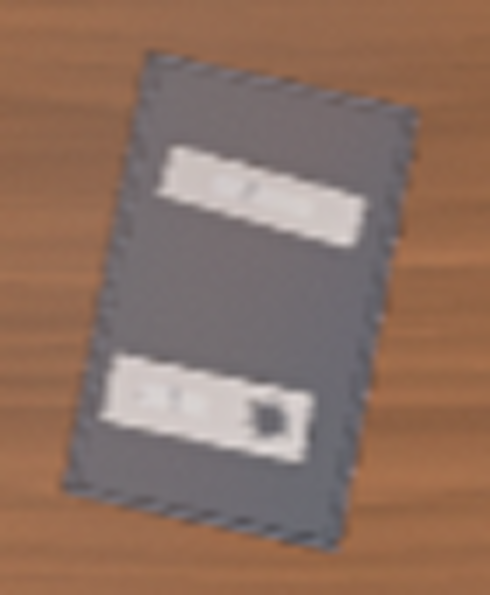

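View pics/c2.png

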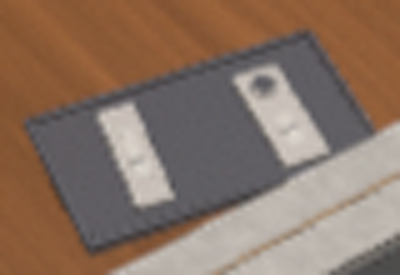

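The crops show the well at top about (443.2,259.8) and scene about (293,127). Cup depth has no readings at rim height, so I'll use ray–plane intersections for the cup and well.

```bash
cat >> h.py <<'E'
def ray(n,u,v,z):
    c=calibration(n);K=np.array(c['intrinsics']);T=np.array(c['world_from_camera'])
    dv=T[:3,:3]@np.array([(u-K[0,2])/K[0,0],-(v-K[1,2])/K[1,1],-1]);o=T[:3,3]
    return o+dv*(z-o[2])/dv[2]
def proj(n,P):
    c=calibration(n);K=np.array(c['intrinsics']);T=np.array(c['world_from_camera'])
    q=T[:3,:3].T@(np.array(P,float)-T[:3,3]);return np.array([K[0,0]*q[0]/-q[2]+K[0,2],K[1,1]*-q[1]/-q[2]+K[1,2]])
E
python3 - <<'E'
from h import *
np.set_printoptions(precision=1,suppress=True,linewidth=200)
out=[]
for n,(u0,u1,v0,v1),(a0,a1,b0,b1) in (('top',(300,352,196,248),(436,450,253,267)),('scene',(300,375,175,245),(284,300,119,134))):
    z=np.load(f'pics/{n}0.npz');p,d=z['p'],z['d'];g=p.min(2).astype(int)
    s=p.max(2)[v0:v1,u0:u1]
    m=(s<50).astype(np.uint8);nl,L,S,C=cv2.connectedComponentsWithStats(m)
    for i in range(1,nl):
        if S[i,4]>20: print(n,S[i],C[i]+[u0,v0])
    W=world(n,d)
    print(W[b0:b1,a0:a1,2].mean())
    w=g[b0:b1,a0:a1];print(w)
for sc in ('top','scene'):
    z=np.load(f'pics/{sc}0.npz');p,d=z['p'],z['d'];W=world(sc,d)
    u0,u1,v0,v1=(300,352,196,248) if sc=='top' else (300,375,175,245)
    q=W[v0:v1,u0:u1].reshape(-1,3);c=p[v0:v1,u0:u1].max(2).ravel()
    k=(q[:,2]>84);print(sc,k.sum(),q[k].mean(0) if k.sum() else '', q[k][:,2].max() if k.sum() else '')
    x=cv2.resize(p[v0:v1,u0:u1,::-1],None,fx=8,fy=8,interpolation=cv2.INTER_CUBIC);cv2.imwrite(f'pics/cup_{sc}.png',x)
E
```

```text
top [ 19  19  14  13 144] [325.2 221. ]
8.042218078019973
[[134 118 114 114 108 104 103 105 106 106 106 107 107 107]
 [193 197 196 178 142 117 107 112 113 108 104 104 105 106]
 [197 197 199 198 197 200 201 196 175 139 122 119 115 108]
 [195 197 197 199 197 198 200 187 186 197 202 202 186 146]
 [196 197 198 195 168 147 163 167 172 185 203 205 203 168]
 [197 197 199 199 177 136 112 113 126 170 200 204 190 147]
 [197 198 199 198 179 136 105 104 107 139 185 203 186 142]
 [197 198 198 187 167 137 107 104 105 137 183 202 173 118]
 [200 200 200 199 194 162 113 108 115 143 184 204 167 104]
 [201 202 201 202 190 172 159 159 180 184 187 205 165  98]
 [182 199 202 202 200 200 202 202 203 203 204 206 170 110]
 [116 117 122 138 160 187 203 205 204 204 204 189 145 106]
 [106 105 105 108 111 114 117 122 145 166 183 182 140 108]
 [107 107 107 105 106 105 104 103 108 110 109 109 108 105]]
scene [30 14 15  8 51] [337.5 191.5]
scene [29 21 15  8 43] [334.9 201. ]
4.470464891772148
[[ 56  53  58  67  74  75  80  92  85  75  72  74  87  93  92  93]
 [ 66  77  74  79  91  85  73  72  74  86  92  93  92  9
[... 278 characters left out ...]

 [ 94  95 116 162 177 181 164 126 115 126 152 174 168 104  93  93]
 [ 94  92 120 171 184 177 141  94  93  94 115 161 177 145  97  94]
 [ 94  94  91 125 184 172 135 117 101 102 129 166 186 173 111  94]
 [ 94  94  87 103 157 174 153 152 122 128 149 170 185 177 145 101]
 [ 92  94  94  91 114 172 179 160 150 159 168 182 185 185 176 138]
 [ 92  95  92  92  97 134 184 183 183 185 185 184 185 184 186 171]
 [ 93  92  94  92  89 114 171 186 184 186 185 186 184 186 185 179]
 [ 93  93  94  93  94  91 120 183 183 185 185 188 192 193 187 185]
 [ 94  93  93  94  94  88  98 150 183 184 187 193 197 198 192 185]]
top 197 [550.7 -11.4  97.3] 113.91869408252751
scene 290 [553.2  14.7  99.2] 110.07658519379129
```

```bash
python3 -c "
import cv2,numpy as np
a=cv2.imread('pics/cup_top.png');b=cv2.imread('pics/cup_scene.png')
h=560;b=b[:h,60:440];a=a[:,:416]
c=np.zeros((560,800,3),np.uint8);c[:416,:416]=a;c[:,418:798]=b;cv2.imwrite('pics/cup.png',c)"
```

```text
(no output)
```

View pics/cup.png

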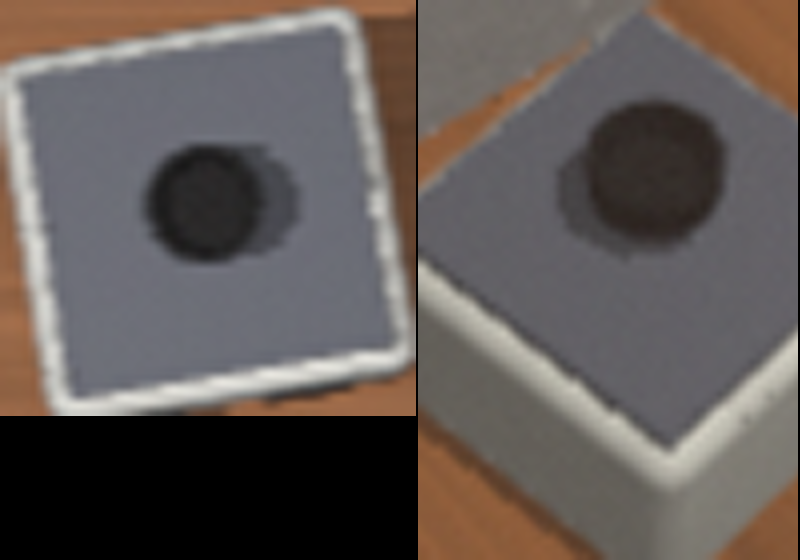

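```bash
python3 - <<'E'
from h import *
np.set_printoptions(precision=1,suppress=True,linewidth=200)
print('cup',ray('top',325.2,220.9,106),ray('scene',336.8,193.9,106))
print('well',ray('top',443.2,259.8,11),ray('scene',292.3,126.2,11))
# mid-height collar outlines
from scipy.spatial.transform import Rotation as R
s=sense();q=s['ee_rot'];print(R.from_quat([*q[1:],q[0]]).as_matrix(),s['eef_pos'])
# tube top rays at z=138 via blue cap centroid
print('tubetop',ray('top',203,241.8,138)) 
E
```

```text
cup [550.3 -10.5 106. ] [550.3  -6.7 106. ]
well [ 451.2 -336.5   11. ] [ 451.4 -332.7   11. ]
[[-0.  -0.9  0.4]
 [-0.   0.4  0.9]
 [-1.   0.  -0. ]] [233.3 470.1 230.8]
tubetop [493.9 299.1 138. ]
```

```bash
cat >> h.py <<'E'
from scipy.spatial.transform import Rotation as Ro
RT=np.array([[0,-1,0],[0,0,1],[-1,0,0]],float)
def go(P,R=RT):
    s=sense();q=s['ee_rot'];A=Ro.from_quat([*q[1:],q[0]]).as_matrix()
    l=A.T@(np.array(P)-s['eef_pos'])/300; r=Ro.from_matrix(A.T@R).as_rotvec()/0.5
    print('t',s['time_s'],'pos',s['eef_pos'].round(1),'F',s['force'].round(1),'w',round(s['grip_width'],3),'q',s['joints'].round(2))
    print('linear',l.round(4),'rot',r.round(4),'rows',np.ceil(np.linalg.norm(l)*300/41.7),np.ceil(np.linalg.norm(r)*.5/.125))
E
python3 -c "
from h import *
print(RT[:,1])
go((494,300.7,230))"
```

```text
[-1.  0.  0.]
t 0.1 pos [233.3 470.1 230.8] F [ 0.2 -0.2 -0.2] w 1.001 q [ 0.89  0.31  1.5  -0.    1.33 -0.22]
linear [ 0.0025 -1.0294 -0.1193] rot [-0.9215 -0.0021 -0.001 ] rows 8.0 4.0
```

```bash
python3 -m jog '[{"linear":[0,-0.12,-0.014],"rotation":[-0.12,0,0],"grip":85},{"linear":[0,-0.24,-0.028],"rotation":[-0.24,0,0],"grip":85},{"linear":[0,-0.36,-0.042],"rotation":[-0.36,0,0],"grip":85},{"linear":[0,-0.48,-0.056],"rotation":[-0.48,0,0],"grip":85},{"linear":[0,-0.6,-0.07],"rotation":[-0.6,0,0],"grip":85},{"linear":[0,-0.72,-0.084],"rotation":[-0.72,0,0],"grip":85},{"linear":[0,-0.84,-0.1],"rotation":[-0.84,0,0],"grip":85},{"linear":[0.002,-0.92,-0.11],"rotation":[-0.9215,-0.002,-0.001],"grip":85},{"linear":[0.002,-0.99,-0.119],"rotation":[-0.9215,-0.002,-0.001],"grip":85},{"linear":[0.002,-0.99,-0.119],"rotation":[-0.9215,-0.002,-0.001],"grip":85},{"linear":[0.002,-0.99,-0.119],"rotation":[-0.9215,-0.002,-0.001],"grip":85}]'
python3 -c "
from h import *
go((494,300.7,101.3))
p,d=cap('scene','s1')"
```

```text
time_s: 1.02
eef_pos: [483.7, 305.5, 229.5]
ee_rot: [0.5, -0.499, 0.501, 0.5]
force: [0.2, -0.0, -0.8]
grip_width: 0.998
t 1.0167 pos [483.7 305.5 229.5] F [ 0.2 -0.  -0.8] w 0.998 q [ 0.36  0.42  1.35  0.    1.37 -1.21]
linear [ 0.4274 -0.035  -0.0158] rot [-0.0034 -0.0007 -0.0025] rows 4.0 1.0
```

View pics/s1.png

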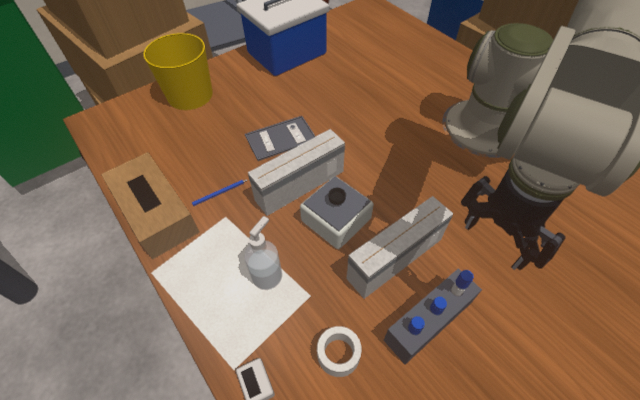

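```bash
python3 -c "
from h import *
s=sense();print(s['eef_pos'],s['joints'])
print(proj('scene',s['eef_pos']),proj('scene',s['eef_pos']+[0,57,13]),proj('scene',s['eef_pos']+[0,-57,13]),proj('top',s['eef_pos']))
p,d=cap('top','t1')"
```

```text
[483.01554428 306.16188398 229.79697269] [ 3.60061332e-01  4.18454491e-01  1.35244751e+00  1.90461829e-04
  1.37166856e+00 -1.21037826e+00]
[489.82404692 248.45762195] [522.54615791 269.98552551] [465.10668517 221.08509238] [190.13620299 244.76858358]
```

View pics/t1.png

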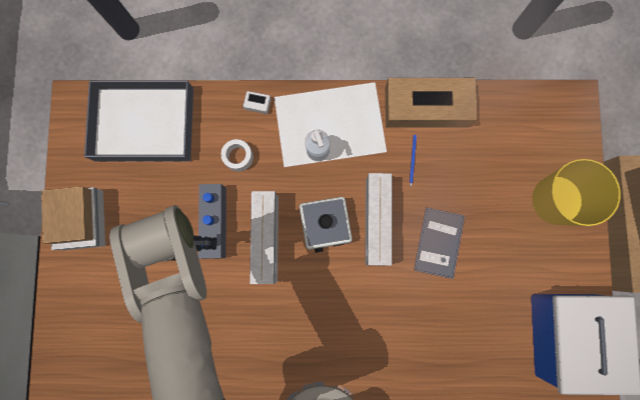

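```bash
python3 -m jog '[{"linear":[0,-0.035,-0.017],"rotation":[-0.0034,-0.0007,-0.0025],"grip":85},{"linear":[0.1,-0.035,-0.017],"rotation":[-0.0034,-0.0007,-0.0025],"grip":85},{"linear":[0.16,-0.035,-0.017],"rotation":[-0.0034,-0.0007,-0.0025],"grip":85},{"linear":[0.16,-0.035,-0.017],"rotation":[-0.0034,-0.0007,-0.0025],"grip":85}]'
python3 -c "
from h import *
go((494,300.7,101.3))
p,d=cap('scene','s2');x=cv2.resize(p[200:340,380:580,::-1],None,fx=4,fy=4,interpolation=cv2.INTER_CUBIC);cv2.imwrite('pics/s2c.png',x)"
```

```text
time_s: 1.45
eef_pos: [491.6, 301.1, 178.4]
ee_rot: [0.497, -0.5, 0.501, 0.502]
force: [0.5, 0.2, -0.7]
grip_width: 0.996
t 1.45 pos [491.6 301.1 178.4] F [ 0.5  0.2 -0.7] w 0.996 q [ 0.35  0.47  1.41  0.    1.27 -1.23]
linear [ 0.2571 -0.0093 -0.0008] rot [ 0.0059 -0.0038 -0.0111] rows 2.0 1.0
```

View pics/s2c.png

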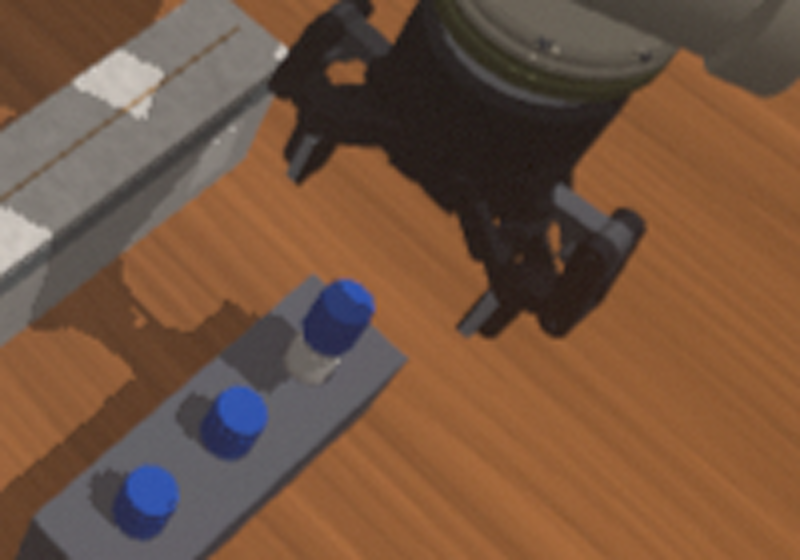

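The fingers straddle the tube along y and clear the rack and carton. Descending.

```bash
python3 -m jog '[{"linear":[0.08,-0.009,-0.001],"rotation":[0.003,-0.002,-0.006],"grip":85},{"linear":[0.16,-0.009,-0.001],"rotation":[0.003,-0.002,-0.006],"grip":85},{"linear":[0.21,-0.009,-0.001],"rotation":[0.003,-0.002,-0.006],"grip":85},{"linear":[0.24,-0.009,-0.001],"rotation":[0.003,-0.002,-0.006],"grip":85},{"linear":[0.257,-0.009,-0.001],"rotation":[0.003,-0.002,-0.006],"grip":60},{"linear":[0.257,-0.009,-0.001],"rotation":[0.003,-0.002,-0.006],"grip":50}]' 20
python3 -c "
from h import *
go((494,300.7,101.3))
p,d=cap('scene','s3');x=cv2.resize(p[200:340,380:580,::-1],None,fx=4,fy=4,interpolation=cv2.INTER_CUBIC);cv2.imwrite('pics/s3c.png',x)
p,d=cap('top','t3');x=cv2.resize(p[170:270,150:270,::-1],None,fx=5,fy=5,interpolation=cv2.INTER_CUBIC);cv2.imwrite('pics/t3c.png',x)"
```

```text
time_s: 2.0
eef_pos: [495.2, 301.3, 104.1]
ee_rot: [-0.5, 0.501, -0.499, -0.5]
force: [0.5, -0.0, 0.1]
grip_width: 0.745
t 2.0 pos [495.2 301.3 104.1] F [ 0.5 -0.   0.1] w 0.745 q [ 0.34  0.55  1.49  0.    1.1  -1.23]
linear [ 0.0094  0.0042 -0.002 ] rot [0.0034 0.0008 0.002 ] rows 1.0 1.0
```

View pics/s3c.png

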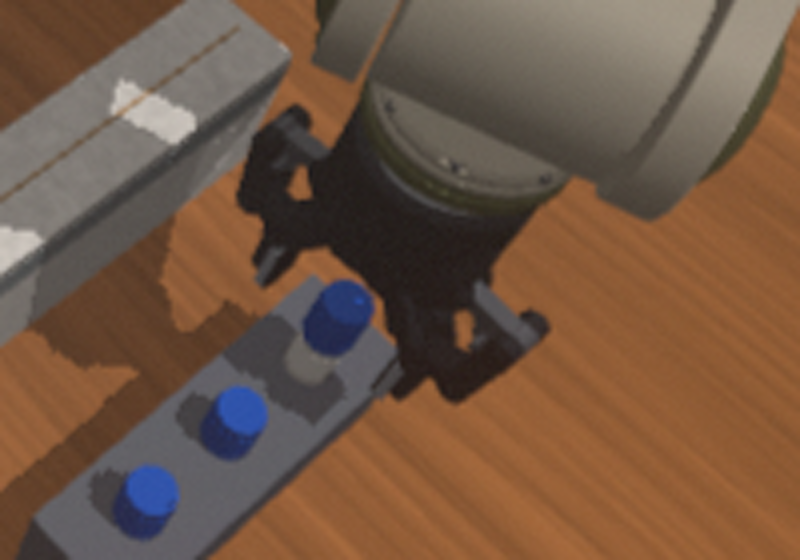

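```bash
python3 -m jog '[{"linear":[0.009,0.004,-0.002],"rotation":[0,0,0],"grip":40},{"linear":[0.009,0.004,-0.002],"rotation":[0,0,0],"grip":32},{"linear":[0.009,0.004,-0.002],"rotation":[0,0,0],"grip":27},{"linear":[0.009,0.004,-0.002],"rotation":[0,0,0],"grip":22},{"linear":[0.009,0.004,-0.002],"rotation":[0,0,0],"grip":20},{"linear":[0.009,0.004,-0.002],"rotation":[0,0,0],"grip":20}]' 20
python3 -c "
from h import *
go((494,300.7,101.3))
s=sense();print(s['wrist_torque'])
p,d=cap('scene','s4');x=cv2.resize(p[200:340,380:580,::-1],None,fx=4,fy=4,interpolation=cv2.INTER_CUBIC);cv2.imwrite('pics/s4c.png',x)
"
```

```text
time_s: 2.6
eef_pos: [494.7, 301.0, 102.8]
ee_rot: [-0.501, 0.501, -0.498, -0.5]
force: [-0.1, 0.0, 4.0]
grip_width: 0.279
t 2.6 pos [494.7 301.  102.8] F [-0.1  0.   4. ] w 0.279 q [ 0.34  0.55  1.49  0.    1.09 -1.23]
linear [ 0.0051  0.0023 -0.001 ] rot [0.0032 0.0028 0.0067] rows 1.0 1.0
[ 0.20051201  0.08082792 -0.01281813]
```

View pics/s4c.png

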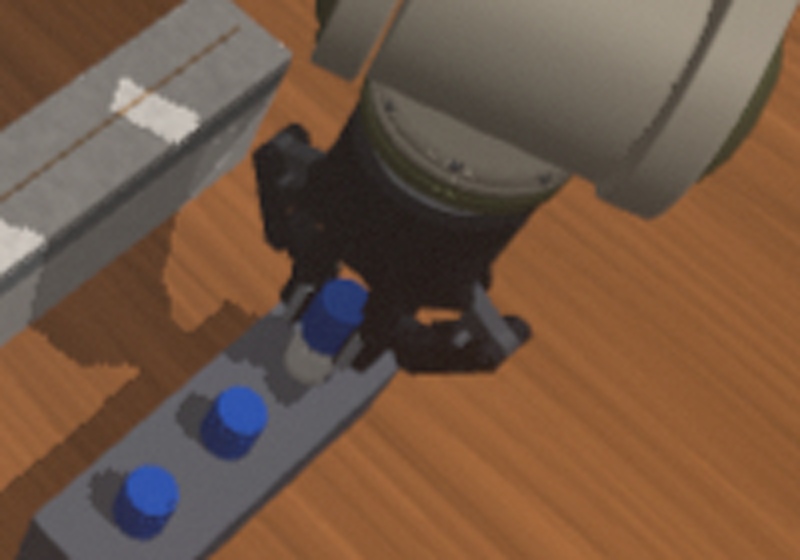

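Gripped at 23.8 mm, which matches the 24 mm cap, with almost no side force. I'll firm the grip and lift straight up.

```bash
python3 -m jog '[{"linear":[0.003,0,0],"rotation":[0,0,0],"grip":15},{"linear":[0.003,0,0],"rotation":[0,0,0],"grip":15},{"linear":[0.003,0,0],"rotation":[0,0,0],"grip":15},{"linear":[0.003,0,0],"rotation":[0,0,0],"grip":15}]' 70
python3 -c "
from h import *
go((494,300.7,260))
s=sense();print(s['wrist_torque'])"
```

```text
time_s: 2.98
eef_pos: [495.0, 301.1, 102.9]
ee_rot: [0.501, -0.501, 0.498, 0.5]
force: [-1.8, -0.4, 7.8]
grip_width: 0.259
t 2.9833 pos [495.  301.1 102.9] F [-1.8 -0.4  7.8] w 0.259 q [ 0.34  0.55  1.49  0.    1.09 -1.23]
linear [-5.236e-01  1.000e-03 -4.000e-04] rot [0.0033 0.0036 0.0092] rows 4.0 1.0
[-0.02380921  0.37547828  0.04283694]
```

```bash
python3 -m jog '[{"linear":[-0.03,0,0],"rotation":[0,0,0],"grip":15},{"linear":[-0.09,0,0],"rotation":[0,0,0],"grip":15},{"linear":[-0.16,0,0],"rotation":[0,0,0],"grip":15},{"linear":[-0.24,0,0],"rotation":[0,0,0],"grip":15},{"linear":[-0.32,0,0],"rotation":[0,0,0],"grip":15},{"linear":[-0.4,0,0],"rotation":[0,0,0],"grip":15},{"linear":[-0.47,0,0],"rotation":[0,0,0],"grip":15},{"linear":[-0.52,0,0],"rotation":[0,0,0],"grip":15},{"linear":[-0.52,0,0],"rotation":[0,0,0],"grip":15},{"linear":[-0.52,0,0],"rotation":[0,0,0],"grip":15}]'
python3 -c "
from h import *
go((550.3,-8.6,260))
s=sense();print(s['wrist_torque'])
p,d=cap('scene','s5');x=cv2.resize(p[140:300,380:580,::-1],None,fx=3.7,fy=3.7,interpolation=cv2.INTER_CUBIC);cv2.imwrite('pics/s5c.png',x)
"
```

```text
time_s: 3.82
eef_pos: [494.3, 300.8, 258.9]
ee_rot: [0.501, -0.501, 0.498, 0.5]
force: [0.8, -0.7, -0.9]
grip_width: 0.259
t 3.8167 pos [494.3 300.8 258.9] F [ 0.8 -0.7 -0.9] w 0.259 q [ 0.34  0.41  1.29 -0.    1.44 -1.23]
linear [-0.0045 -0.1851 -1.0315] rot [0.0034 0.0036 0.0101] rows 8.0 1.0
[-0.01140894 -0.00925102 -0.0101922 ]
```

View pics/s5c.png

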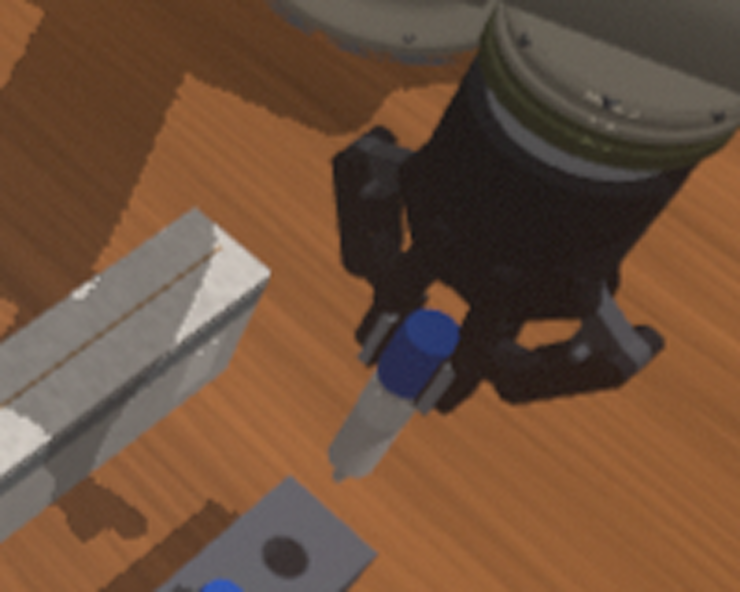

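The tube is out of its hole and hangs straight. Carrying it to the cup.

```bash
python3 -m jog '[{"linear":[0,-0.01,-0.06],"rotation":[0.003,0.003,0.01],"grip":15},{"linear":[0,-0.03,-0.16],"rotation":[0.003,0.003,0.01],"grip":15},{"linear":[0,-0.05,-0.27],"rotation":[0.003,0.003,0.01],"grip":15},{"linear":[0,-0.07,-0.38],"rotation":[0.003,0.003,0.01],"grip":15},{"linear":[0,-0.09,-0.49],"rotation":[0.003,0.003,0.01],"grip":15},{"linear":[0,-0.11,-0.6],"rotation":[0.003,0.003,0.01],"grip":15},{"linear":[0,-0.13,-0.71],"rotation":[0.003,0.003,0.01],"grip":15},{"linear":[0,-0.15,-0.82],"rotation":[0.003,0.003,0.01],"grip":15},{"linear":[0,-0.17,-0.91],"rotation":[0.003,0.003,0.01],"grip":15},{"linear":[0,-0.18,-0.97],"rotation":[0.003,0.003,0.01],"grip":15},{"linear":[0,-0.185,-1.0],"rotation":[0.003,0.003,0.01],"grip":15},{"linear":[0,-0.185,-1.0],"rotation":[0.003,0.003,0.01],"grip":15},{"linear":[0,-0.185,-1.0],"rotation":[0.003,0.003,0.01],"grip":15}]'
python3 -c "
from h import *
go((550.3,-8.6,215))
"
```

```text
time_s: 4.95
eef_pos: [549.6, 1.3, 257.0]
ee_rot: [0.499, -0.499, 0.501, 0.501]
force: [-0.1, 0.3, -0.5]
grip_width: 0.262
t 4.95 pos [549.6   1.3 257. ] F [-0.1  0.3 -0.5] w 0.262 q [-0.21  0.35  1.38 -0.    1.42 -1.78]
linear [ 0.1399 -0.0027 -0.0331] rot [ 0.      0.0006 -0.0066] rows 2.0 1.0
```

```bash
python3 -m jog '[{"linear":[0.04,-0.002,-0.033],"rotation":[0,0,-0.004],"grip":15},{"linear":[0.09,-0.002,-0.033],"rotation":[0,0,-0.004],"grip":15},{"linear":[0.13,-0.002,-0.033],"rotation":[0,0,-0.004],"grip":15},{"linear":[0.14,-0.002,-0.033],"rotation":[0,0,-0.004],"grip":15},{"linear":[0.14,-0.002,-0.033],"rotation":[0,0,-0.004],"grip":15},{"linear":[0.14,-0.002,-0.033],"rotation":[0,0,-0.004],"grip":15}]'
python3 -c "
from h import *
go((550.3,-8.6,206))
p,d=cap('scene','s6');x=cv2.resize(p[110:250,260:440,::-1],None,fx=4.2,fy=4.2,interpolation=cv2.INTER_CUBIC);cv2.imwrite('pics/s6c.png',x)
print(proj('scene',(550.3,-8.6,120)),proj('scene',(550.3,-6.7,106)))
"
```

```text
time_s: 5.45
eef_pos: [550.2, -7.8, 215.5]
ee_rot: [0.5, -0.5, 0.5, 0.501]
force: [0.6, 0.7, -0.2]
grip_width: 0.264
t 5.45 pos [550.2  -7.8 215.5] F [ 0.6  0.7 -0.2] w 0.264 q [-0.23  0.38  1.44  0.    1.32 -1.8 ]
linear [ 0.0318 -0.0003 -0.0028] rot [ 0.0022  0.0005 -0.0014] rows 1.0 1.0
[336.42004969 189.48086781] [336.79895889 193.90261596]
```

View pics/s6c.png

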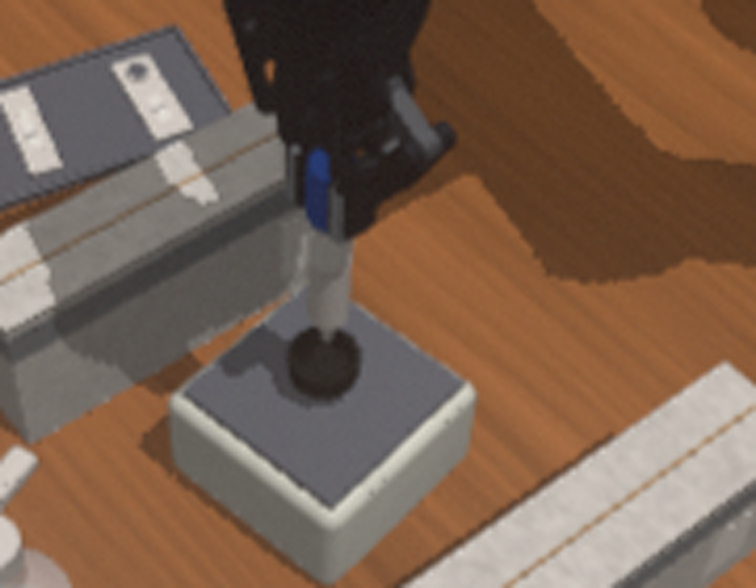

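The nozzle tip (crop 326,338) sits over the middle of the cup (crop 324,353). Descending into the cup.

```bash
python3 -m jog '[{"linear":[0.02,0,-0.002],"rotation":[0,0,0],"grip":15},{"linear":[0.04,0,-0.002],"rotation":[0,0,0],"grip":15},{"linear":[0.06,0,-0.002],"rotation":[0,0,0],"grip":15},{"linear":[0.075,0,-0.002],"rotation":[0,0,0],"grip":15},{"linear":[0.075,0,-0.002],"rotation":[0,0,0],"grip":15},{"linear":[0.075,0,-0.002],"rotation":[0,0,0],"grip":15}]'
python3 -c "
from h import *
go((550.3,-8.6,186))
p,d=cap('scene','s7');x=cv2.resize(p[110:250,260:440,::-1],None,fx=4.2,fy=4.2,interpolation=cv2.INTER_CUBIC);cv2.imwrite('pics/s7c.png',x)
"
```

```text
time_s: 6.0
eef_pos: [550.3, -8.6, 193.0]
ee_rot: [0.5, -0.5, 0.5, 0.5]
force: [-0.3, -0.2, 0.2]
grip_width: 0.265
t 6.0 pos [550.3  -8.6 193. ] F [-0.3 -0.2  0.2] w 0.265 q [-0.23  0.4   1.48  0.    1.26 -1.8 ]
linear [ 0.0234 -0.0001  0.    ] rot [ 0.0016  0.0005 -0.0012] rows 1.0 1.0
```

View pics/s7c.png

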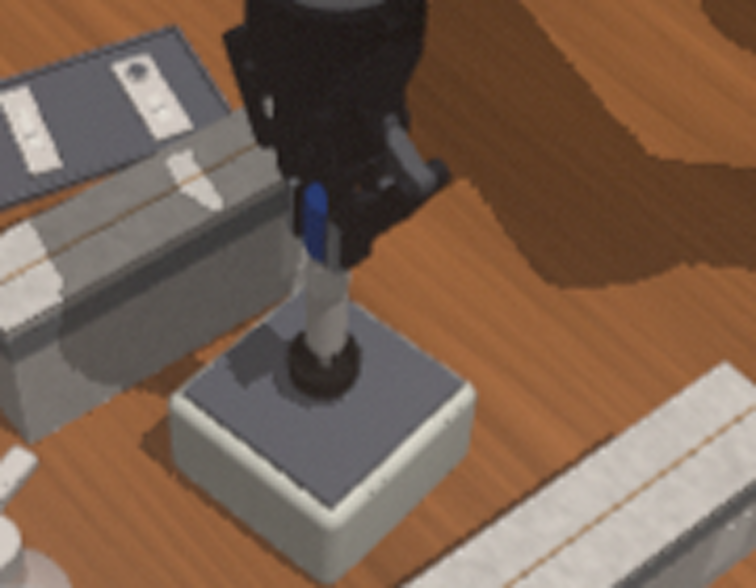

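The nozzle is inside the rim and not touching yet (no force). Pressing in stages.

```bash
python3 -m jog '[{"linear":[0.006,0,0],"rotation":[0,0,0],"grip":15},{"linear":[0.012,0,0],"rotation":[0,0,0],"grip":15},{"linear":[0.018,0,0],"rotation":[0,0,0],"grip":15},{"linear":[0.018,0,0],"rotation":[0,0,0],"grip":15}]'; python3 -m jog '[{"linear":[0.007,0,0],"rotation":[0,0,0],"grip":15},{"linear":[0.007,0,0],"rotation":[0,0,0],"grip":15}]'
```

```text
time_s: 6.38
eef_pos: [550.5, -8.7, 188.0]
ee_rot: [-0.5, 0.5, -0.5, -0.5]
force: [-0.2, 0.5, 2.3]
grip_width: 0.256
time_s: 6.55
eef_pos: [550.6, -8.7, 186.0]
ee_rot: [-0.5, 0.5, -0.5, -0.5]
force: [-0.0, 0.6, 4.1]
grip_width: 0.262
```

```bash
python3 -m jog '[{"linear":[0.007,0,0],"rotation":[0,0,0],"grip":15},{"linear":[0.014,0,0],"rotation":[0,0,0],"grip":15},{"linear":[0.017,0,0],"rotation":[0,0,0],"grip":15},{"linear":[0.017,0,0],"rotation":[0,0,0],"grip":15}]'; python3 -m jog '[{"linear":[0.004,0,0],"rotation":[0,0,0],"grip":15},{"linear":[0.004,0,0],"rotation":[0,0,0],"grip":15}]'
```

```text
time_s: 6.88
eef_pos: [550.8, -8.7, 181.2]
ee_rot: [-0.5, 0.501, -0.499, -0.5]
force: [-1.1, -0.3, 7.3]
grip_width: 0.263
time_s: 7.05
eef_pos: [551.1, -8.7, 180.8]
ee_rot: [-0.5, 0.501, -0.499, -0.499]
force: [-2.0, 0.5, 10.0]
grip_width: 0.259
```

Force is 10 N and the arm is stalling at about 180.8 mm, so the cup has bottomed out. I'll push slightly more and hold for over 0.5 s.

```bash
python3 -m jog '[{"linear":[0.005,0,0],"rotation":[0,0,0],"grip":15},{"linear":[0.006,0,0],"rotation":[0,0,0],"grip":15},{"linear":[0.006,0,0],"rotation":[0,0,0],"grip":15}]';python3 -m jog '[{"linear":[0.003,0,0],"rotation":[0,0,0],"grip":15},{"linear":[0.003,0,0],"rotation":[0,0,0],"grip":15},{"linear":[0.003,0,0],"rotation":[0,0,0],"grip":15},{"linear":[0.003,0,0],"rotation":[0,0,0],"grip":15}]'
python3 -c "
from h import *
go((550.3,-8.6,270))
p,d=cap('scene','s8');x=cv2.resize(p[110:250,260:440,::-1],None,fx=4.2,fy=4.2,interpolation=cv2.INTER_CUBIC);cv2.imwrite('pics/s8c.png',x)
"
```

```text
time_s: 7.3
eef_pos: [551.4, -8.7, 180.7]
ee_rot: [-0.501, 0.502, -0.499, -0.499]
force: [-3.5, 1.1, 16.0]
grip_width: 0.261
time_s: 7.63
eef_pos: [551.4, -8.6, 180.8]
ee_rot: [-0.501, 0.502, -0.499, -0.499]
force: [-4.0, -0.7, 11.9]
grip_width: 0.262
t 7.6333 pos [551.4  -8.6 180.8] F [-4.  -0.7 11.9] w 0.262 q [-0.23  0.41  1.5   0.    1.23 -1.8 ]
linear [-2.973e-01  2.100e-03 -2.000e-04] rot [ 0.0023 -0.0022  0.0111] rows 3.0 1.0
```

View pics/s8c.png

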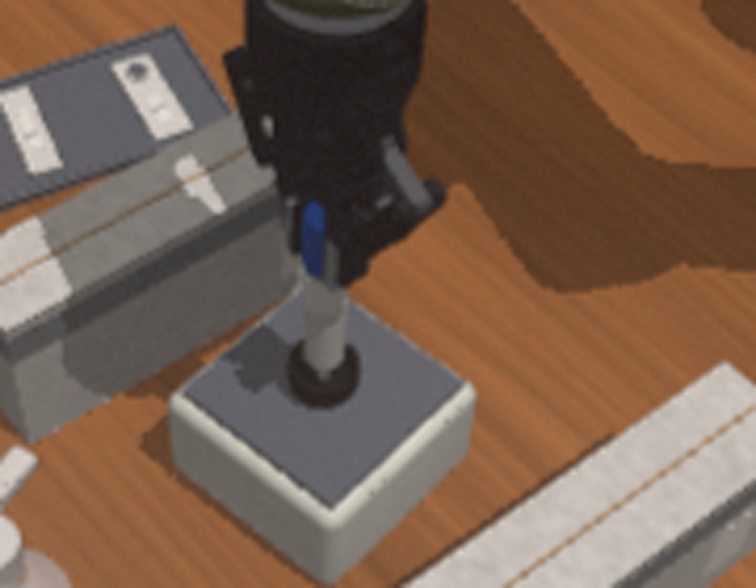

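The cup has been held on its stop for about 0.6 s at 10–16 N. Raising the tube.

```bash
python3 -m jog '[{"linear":[-0.02,0.001,0],"rotation":[0.002,-0.002,0.01],"grip":15},{"linear":[-0.06,0.002,0],"rotation":[0.002,-0.002,0.01],"grip":15},{"linear":[-0.12,0.002,0],"rotation":[0.002,-0.002,0.01],"grip":15},{"linear":[-0.18,0.002,0],"rotation":[0.002,-0.002,0.01],"grip":15},{"linear":[-0.24,0.002,0],"rotation":[0.002,-0.002,0.01],"grip":15},{"linear":[-0.29,0.002,0],"rotation":[0.002,-0.002,0.01],"grip":15},{"linear":[-0.3,0.002,0],"rotation":[0.002,-0.002,0.01],"grip":15},{"linear":[-0.3,0.002,0],"rotation":[0.002,-0.002,0.01],"grip":15}]'
python3 -c "
from h import *
go((451.3,-334.6,265))
p,d=cap('scene','s9');x=cv2.resize(p[70:230,240:440,::-1],None,fx=3.7,fy=3.7,interpolation=cv2.INTER_CUBIC);cv2.imwrite('pics/s9c.png',x)
"
```

```text
time_s: 8.35
eef_pos: [550.5, -8.6, 270.9]
ee_rot: [-0.5, 0.5, -0.5, -0.5]
force: [0.9, 0.1, -0.6]
grip_width: 0.265
t 8.35 pos [550.5  -8.6 270.9] F [ 0.9  0.1 -0.6] w 0.265 q [-0.23  0.34  1.35  0.    1.44 -1.8 ]
linear [ 0.0194  0.3307 -1.0867] rot [ 0.0001 -0.0005  0.0027] rows 9.0 1.0
```

View pics/s9c.png

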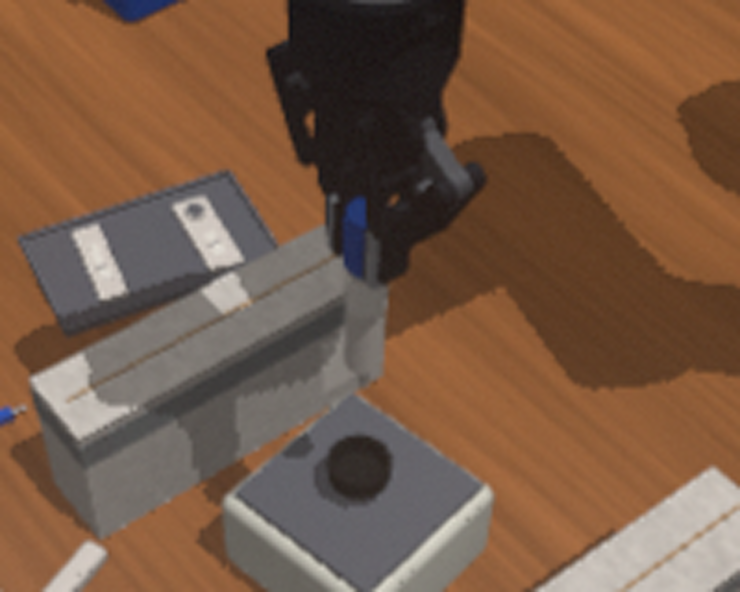

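```bash
python3 -m jog '[{"linear":[0,0.01,-0.04],"rotation":[0,0,0.002],"grip":15},{"linear":[0,0.04,-0.12],"rotation":[0,0,0.002],"grip":15},{"linear":[0,0.07,-0.22],"rotation":[0,0,0.002],"grip":15},{"linear":[0,0.1,-0.32],"rotation":[0,0,0.002],"grip":15},{"linear":[0,0.13,-0.42],"rotation":[0,0,0.002],"grip":15},{"linear":[0,0.16,-0.52],"rotation":[0,0,0.002],"grip":15},{"linear":[0,0.19,-0.62],"rotation":[0,0,0.002],"grip":15},{"linear":[0,0.22,-0.72],"rotation":[0,0,0.002],"grip":15},{"linear":[0,0.25,-0.82],"rotation":[0,0,0.002],"grip":15},{"linear":[0,0.28,-0.91],"rotation":[0,0,0.002],"grip":15},{"linear":[0,0.3,-0.97],"rotation":[0,0,0.002],"grip":15},{"linear":[0,0.305,-1],"rotation":[0,0,0.002],"grip":15},{"linear":[0,0.305,-1],"rotation":[0,0,0.002],"grip":15},{"linear":[0,0.305,-1],"rotation":[0,0,0.002],"grip":15}]'
python3 -c "
from h import *
go((451.3,-334.6,140))
"
```

```text
time_s: 9.57
eef_pos: [458.6, -308.2, 269.2]
ee_rot: [0.5, -0.499, 0.5, 0.501]
force: [-0.3, 0.2, 0.3]
grip_width: 0.261
t 9.5667 pos [ 458.6 -308.2  269.2] F [-0.3  0.2  0.3] w 0.261 q [-0.8   0.35  1.35 -0.    1.45 -2.37]
linear [ 0.4307  0.0233 -0.0886] rot [-0.0005  0.0026 -0.0043] rows 4.0 1.0
```

Next I shift to above the well, then go down to a 30 mm nozzle height, about 20 mm above the collar.

```bash
python3 -m jog '[{"linear":[0,0.012,-0.045],"rotation":[0,0.001,-0.003],"grip":15},{"linear":[0,0.023,-0.088],"rotation":[0,0.001,-0.003],"grip":15},{"linear":[0.05,0.023,-0.088],"rotation":[0,0.001,-0.003],"grip":15},{"linear":[0.13,0.023,-0.088],"rotation":[0,0.001,-0.003],"grip":15},{"linear":[0.22,0.023,-0.088],"rotation":[0,0.001,-0.003],"grip":15},{"linear":[0.31,0.023,-0.088],"rotation":[0,0.001,-0.003],"grip":15},{"linear":[0.38,0.023,-0.088],"rotation":[0,0.001,-0.003],"grip":15},{"linear":[0.42,0.023,-0.088],"rotation":[0,0.001,-0.003],"grip":15},{"linear":[0.45,0.023,-0.088],"rotation":[0,0.001,-0.003],"grip":15},{"linear":[0.45,0.023,-0.088],"rotation":[0,0.001,-0.003],"grip":15},{"linear":[0.45,0.023,-0.088],"rotation":[0,0.001,-0.003],"grip":15}]'
python3 -c "
from h import *
go((451.3,-334.6,116))
p,d=cap('scene','s10');x=cv2.resize(p[60:160,220:370,::-1],None,fx=5,fy=5,interpolation=cv2.INTER_CUBIC);cv2.imwrite('pics/s10c.png',x)
p,d=cap('top','t10');x=cv2.resize(p[190:290,380:500,::-1],None,fx=5,fy=5,interpolation=cv2.INTER_CUBIC);cv2.imwrite('pics/t10c.png',x)
e=sense()['eef_pos']
for n in('scene','top'): print(n,proj(n,e-[0,0,94.9]),proj(n,e+[0,0,35]),proj(n,(451.3,-334.6,11)))
"
```

```text
time_s: 10.48
eef_pos: [451.5, -334.7, 134.5]
ee_rot: [0.5, -0.5, 0.5, 0.5]
force: [0.2, 0.2, -0.7]
grip_width: 0.261
t 10.4833 pos [ 451.5 -334.7  134.5] F [ 0.2  0.2 -0.7] w 0.261 q [-0.85  0.48  1.51 -0.    1.15 -2.42]
linear [0.0618 0.0007 0.0003] rot [-0.      0.001  -0.0009] rows 1.0 1.0
scene [291.0426015  118.06700299] [287.4860768   79.33616905] [291.94989903 125.81785928]
top [445.14583823 259.50749201] [457.77382995 259.12298445] [442.50563626 259.75278995]
```

View pics/s10c.png

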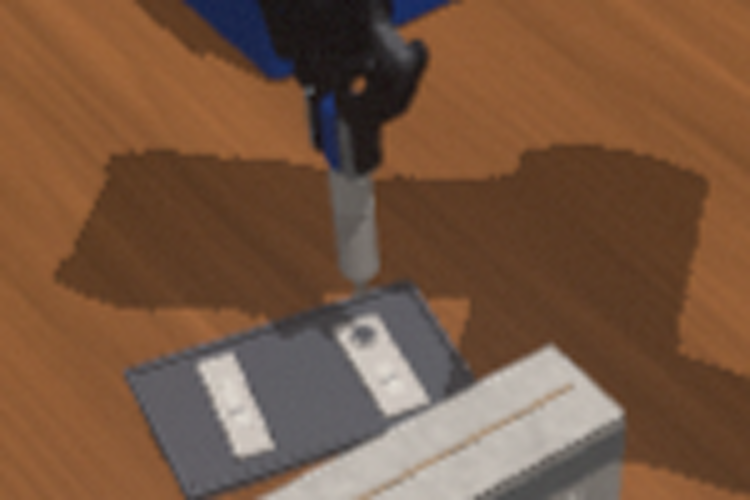

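View pics/t10c.png

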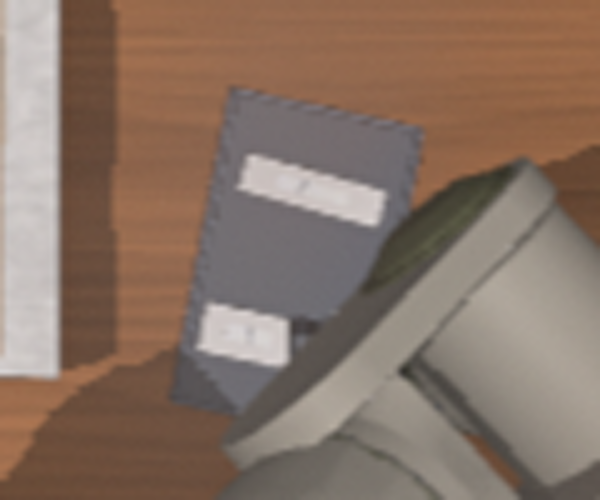

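The scene view shows the nozzle almost over the well (tip about (291.7,117.7), well (292.3,126.2)). The top view is blocked by the arm. I'll go closer and check again.

```bash
python3 -m jog '[{"linear":[0.015,0,0],"rotation":[0,0,0],"grip":15},{"linear":[0.03,0,0],"rotation":[0,0,0],"grip":15},{"linear":[0.045,0,0],"rotation":[0,0,0],"grip":15},{"linear":[0.055,0,0],"rotation":[0,0,0],"grip":15},{"linear":[0.055,0,0],"rotation":[0,0,0],"grip":15},{"linear":[0.055,0,0],"rotation":[0,0,0],"grip":15}]'
python3 -c "
from h import *
go((451.3,-334.6,116))
ps=[cap('scene','s11_%d'%i)[0].astype(float) for i in range(4)]
p=np.mean(ps,0);np.save('pics/s11.npy',p)
x=cv2.resize(p[80:150,250:345,::-1].astype(np.uint8),None,fx=8,fy=8,interpolation=cv2.INTER_CUBIC);cv2.imwrite('pics/s11c.png',x)
e=sense()['eef_pos']
for n in('scene',): print(n,proj(n,e-[0,0,94.9]),proj(n,e-[0,0,74.9]),proj(n,e+[0,0,-5]))
"
```

```text
time_s: 11.08
eef_pos: [451.7, -334.9, 118.6]
ee_rot: [-0.5, 0.5, -0.5, -0.5]
force: [-1.2, 0.1, -0.6]
grip_width: 0.265
t 11.0833 pos [ 451.7 -334.9  118.6] F [-1.2  0.1 -0.6] w 0.265 q [-0.85  0.5   1.53  0.    1.11 -2.42]
linear [0.0087 0.0014 0.0009] rot [-0.0002 -0.0008  0.0007] rows 1.0 1.0
scene [291.4101227 122.4118553] [290.91911923 117.06985735] [289.08269245  97.08998188]
```

View pics/s11c.png

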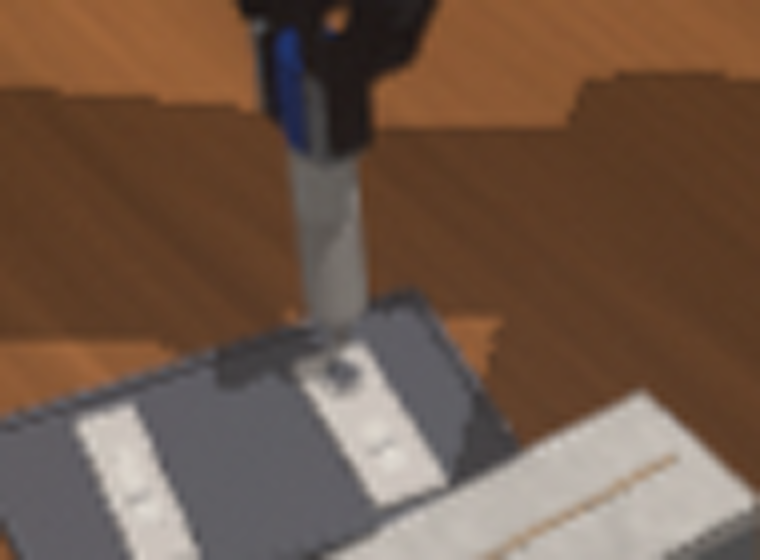

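By the scene camera, the tip and the well carry the same calibration bias to within about 0.6 mm (u +0.65 vs +0.35 px, v +0.3 vs +0.4 px), so the lateral position is good. The gap is about 12.7 mm, so I go down 2.6 mm and settle.

```bash
python3 -m jog '[{"linear":[0.004,0,0],"rotation":[0,0,0],"grip":15},{"linear":[0.009,0,0],"rotation":[0,0,0],"grip":15},{"linear":[0.009,0,0],"rotation":[0,0,0],"grip":15},{"linear":[0.009,0,0],"rotation":[0,0,0],"grip":15},{"linear":[0.009,0,0],"rotation":[0,0,0],"grip":15},{"linear":[0.009,0,0],"rotation":[0,0,0],"grip":15}]'
python3 -c "
from h import *
go((451.5,-334.8,116))
print(sense()['dq'].round(4))
ps=[cap('scene','s12_%d'%i)[0].astype(float) for i in range(4)]
p=np.mean(ps,0)
x=cv2.resize(p[80:150,250:345,::-1].astype(np.uint8),None,fx=8,fy=8,interpolation=cv2.INTER_CUBIC);cv2.imwrite('pics/s12c.png',x)
"
```

```text
time_s: 11.78
eef_pos: [451.9, -335.0, 116.3]
ee_rot: [-0.5, 0.5, -0.5, -0.499]
force: [0.1, -0.0, -0.5]
grip_width: 0.258
t 11.7833 pos [ 451.9 -335.   116.3] F [ 0.1 -0.  -0.5] w 0.258 q [-0.85  0.51  1.53  0.    1.1  -2.42]
linear [0.0011 0.0012 0.0007] rot [-0.0002 -0.002   0.0019] rows 1.0 1.0
[-0.001  -0.0021 -0.0008  0.0018  0.0015  0.0011]
```

View pics/s12c.png

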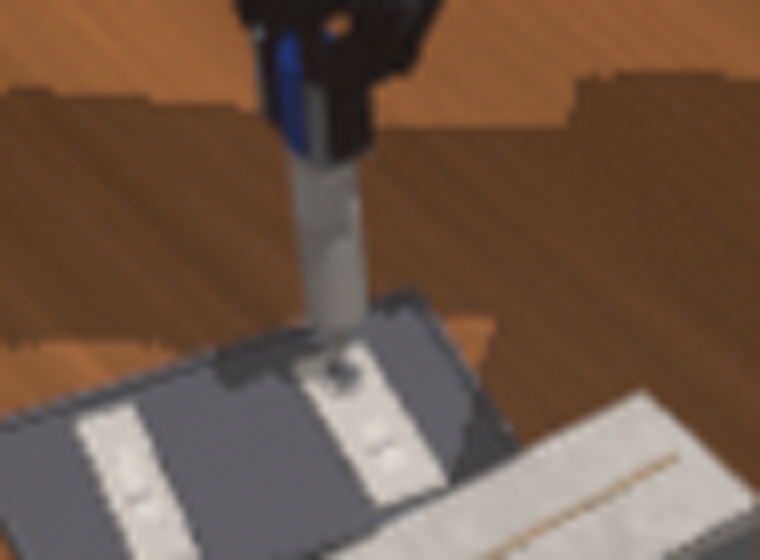

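View pics/s12_3.png

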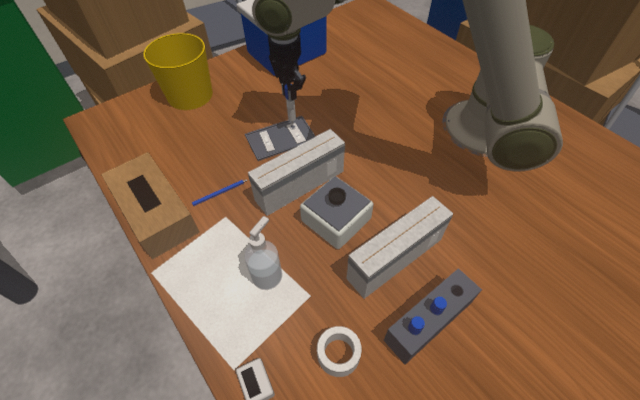

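The nozzle hangs about 3 px above the well, where a 10 mm gap should show 2.7 px. The arm is still, and everything else is where it stood. Handing in.

```bash
python3 -c "
from h import *
print(finish_job())"
```

```text
the job is handed in; nothing more can be done
None
```

The job is handed in: the robot is still holding the tall tube upright, with the nozzle about 1 cm above the middle of the cassette's well. It took about 12 s of the 51 s allowed.

- **Grip and lift:** I gripped the tube by its blue cap at 70 N and lifted it straight out of the rack. It did not slip noticeably; the nozzle-to-tool distance came out at about 94.8–94.9 mm both in the rack and at the mixer.
- **Mixing:** I pressed the nozzle into the cup until the tool stopped moving down at 180.8 mm, although its target kept going lower. The force there was 10–16 N, above the 8 N needed, and I held it for about 0.6 s. The cup's travel was judged from force and stall, because the interface gives no direct reading of it.
- **Final pose:** The tool was at (451.9, -335.0, 116.3) mm, which puts the nozzle about 10.4 mm above the well mouth. It is off the well's middle by about 1 mm or less. The tilt was within a few mrad, joint speeds were at noise level, and there was no contact force.
- **Other objects:** In the last scene picture, the cartons, short tubes, mixer, cassette and strip holder look unmoved.

**Disagreements:** The two cameras differ by about 4 mm in y, so I used their mean. The scene camera's direct comparison of nozzle and well agreed with that mean to about 0.6 mm. The arm blocked the top camera's view of the well, so that camera could not confirm the final position.

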